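# Release the spring stop and roll the ware board through

## Robot

A 7-joint arm with a two-finger parallel gripper is mounted at the origin on the work surface. World frame = base frame: x ahead of the robot, y to its left, z up, the work surface at z = 0. Lengths are in m, angles in degrees, forces in N, time in s.
With the tool pointing down it reaches from about 0.425 to 0.875 m from the base axis. Payload 4.7 kg.
Tool frame: the origin (TCP) lies at the very end of the fingers, on their centre line; the grasp point (between the pads) lies env.grip_point_offset behind it (env.grip_point_offset is the distance from the TCP to the grasp point, in m); z points along the fingers, y is the direction in which the jaws open and shut (so a half turn about z gives the same grasp; the last joint's range is limited). The gripper opens to 87 mm and grips with 3 to 60 N. Pads are 19 mm wide; open, the fingers measure 117 mm over their backs; the gripper's body (75 mm by 190 mm) begins 51 mm behind the grasp point.
Start: joints at [71.683, 18.392, -4.016, 83.108, 1.295, 78.541, -3.26], TCP at [0.213, -0.614, 0.223] pointing down, gripper open.
Joint ranges: [-163.93, 163.93], [-17.29, 119.83], [-79.2, 71.16], [3.27, 140.29], [-89.18, 269.18], [5.43, 117.66], [-154.24, 154.24]. Speed limits (degrees/s): [147.25, 147.25, 180, 180, 180, 180, 180].

## Interface

Orientations are given as [roll, pitch, yaw] about the fixed x, y, z axes, in that order (R = Rz(yaw) Ry(pitch) Rx(roll)).
In Python, from cell import env gives the robot as it stands.
- The arm moves only by the tool send_rows, never from a script. Its argument "plan" is a list of rows, each a list of 7 numbers: the finger opening in mm, from 0 to 87, then the shift along the tool's x, y, z in mm, then the turn, a rotation vector about the tool's x, y, z in rad. A call has 1 to 12 rows; each row shifts and turns the commanded pose from where the row before left it, along the tool's axes as they then stand; what a row does not reach is not made up. A row lasts 1/10 s, in which the tool goes at most 50 mm and 8.59 degrees, less where a joint would pass 70% of its speed; a pose out of reach is approached as far as the arm can. A call is refused whole if a number of a shift passes 50 or a number of a turn 0.15, either way. A call with a gripper value outside its range is refused whole. The fingers move at their own pace and stop on an object; "grip_force" is the grip in N (left out, the last holds). Time passes only in rows, so rows that do not move let the fingers close. It gives the time, the measured TCP pose, the force and the opening at its end, in the units of the state.
- env.get_obs(): the state, without advancing time (a new reading comes with each control period).
- env.read_camera(name): name is "scene" or "top" or "wrist"; returns the picture (420x560x3 uint8, red, green, blue); there is no depth.
- env.get_calibration(name): a dict with "fx", "fy", "cx", "cy" (pixels), "k1" (the pictures are not rectified: a ray, as slopes to the right and down, at radius r is drawn at 1 + k1 r^2 times it, then the intrinsics apply), "extrinsics" (4x4, takes a point from camera to world coordinates). Camera axes: x right, y down, z forward; pixel columns grow to the right and rows downward; lengths in m; the calibration is good to about 2 mm. A picture is of the moment at which its call begins: read the wrist's pose just before it. get_calibration takes no time and is no camera call; for the wrist camera it gives the pose at the moment of the call.
- env.sign_off(): hands the job in, once; it reports no verdict.
Trained networks look in the newest picture that a camera, given by its name, has taken for a name from the list of things; names that differ only in an ending like _2 or _b are one class to them, and where a whole thing is asked for, a point or a joint stands for the part that bears it (a point fixed in the world has none). Each returns a list of dicts, best first, with "confidence" (0 to 1); they miss things now and then, are a little off and sometimes report something else, mostly with a low value. They report only what shows in the picture. A call takes as long as a camera call.
- env.regions_of(camera, query): "region" (420x560 bool, what is visible of it) and "rect" ([left, top, right, bottom] in pixels, round what is visible of it).
The state is a dict: "time_s": time; "qpos": joint angles; "joint_velocities": joint speeds; "effort": joint torques, N m; "tool_pos": TCP position; "tool_rot": TCP orientation; "force": force on the tool from outside, world axes, zero at the start; "wrist_torque": the same for the moment, N m; "grip_width": finger opening in m.
Only numpy, scipy, OpenCV 4.12 (cv2) and the standard library are available. Lean on these libraries where they do the work, as an engineer would, in place of code of your own. Each camera call takes 0.05 s, during which the arm holds its last target. There are 200 camera calls.

## Task

The pots on the plywood board have been checked, so send the board down the short roller slide to the packing end. With fingertips only, press the ribbed tread of the spring stop beside the slide right down, hold it there while you push the board past the stop by the upright steel tab on its bracket, and keep pushing until the board is fully home against the far buffers and the stop has sprung up again behind the bracket. Do not touch, lift or shift the pots on the board, leave everything around the slide alone, and finish with the hand clear.

Things in the scene. Friction and masses are not known exactly. Their poses are not given: they have to be found in the camera images.
- slide_bed: Fixed aluminium roller slide, x -185 to 220 mm, 230 mm wide, 50 high, with end angles (79 high, rubber buffers) and a left guide strip (69 high). Origin on the table under it; x is the way the board travels, away from the robot to the packing end; y left, z up. The stop's dark steel housing is bolted beside its right channel: x -108 to 38, y -179 to -107, 28 mm high.
- ware_board (a joint): Travel of the board along the bed's x, m: 0 = at the near buffers, 0.170 = fully home at the far ones. It is captive, needs about 1.5 N (more while the stop drags), stays where left. It starts at 0 to 0.024; with the stop up its bracket strikes the nib at 0.030 and goes no further. From 0.045 the bracket lies over the nib and keeps it down; from 0.085 the stop can spring up behind it.
- board_top (a point): Centre of the top face of the plywood ware board, 180 mm (bed's x) by 160 mm, top 66 mm above the table. Axes as the bed's; travels with the board. A bent steel bracket is screwed to its right edge: a foot plate 40 mm long in x, from 66 to 72 mm above the table, with an upturned push tab across its front edge.
- push_tab (a point): On the push tab's rear face, which looks at the robot and is to be pushed along the bed's +x; 79 mm above the table. Axes as the bed's; travels with the board. The tab is an upright plate 8 mm thick, 66 to 92 mm above the table; it reaches 22 mm to the right and 64 mm to the left of this point. The foot plate is behind it only from 26 mm left onwards; right of that is free space over the tread.
- spring_stop (a joint): How far the spring stop is pressed down, m: 0 = up (its nib stands 8 mm above the underside of the board's bracket), 0.014 = fully down. From 0.009 the nib is clear under the bracket. The spring takes about 3 N at first, 8 N fully down, and lifts the stop again when it is let go.
- tread_top (a point): Centre of the top of the stop's hand tread: level ribbed dark steel plate, 140 mm long (bed's x), 46 mm wide, 60 mm above the table when up, 46 when down; the push tab passes over it. Axes as the bed's. It moves straight down wherever pressed. The nib, a steel post 12 x 14 mm fixed to it, stands 35 mm ahead and 42 mm left of this point, 74 mm above the table when up.
- footed_planter: Green ribbed planter on a foot, 110 mm across and 110 mm tall, about 0.4 kg, standing loose on the middle of the board. Origin: centre of its underside. Not to be touched.
- cup_pot: Small straight pot, 50 mm across and 50 mm tall, standing loose on the board ahead of the planter. Origin: centre of its underside. Not to be touched.
- ball_pot: Round turquoise pot, 74 mm across, 60 mm tall, standing to the right of the slide. Loose, not part of the job. Origin at its underside.
- cone_pot: Small terracotta flower pot, 66 mm across the rim, 58 mm tall, to the right of the slide. Loose, not part of the job. Origin at its underside.
- tape_roll: Roll of brown packing tape lying flat, 90 mm across, 48 mm high, to the right of the slide. Loose, not part of the job. Origin at its underside.
- brush: Wooden hand brush lying flat, 230 mm long, 24 mm high, to the left of the slide; origin 65 mm from its handle's end, x towards the bristles. Loose, not part of the job. Origin at its underside.
- tub_pot: Straight-sided pale pot, 84 mm across, 75 mm tall, to the left of the slide. Loose, not part of the job. Origin at its underside.
- saucers: Stack of three saucers, 96 mm across, 27 mm high, to the left of the slide. Loose, not part of the job. Origin at its underside.

How it is judged (in metres and radians):
On the way, in this order (a step that is already met when the one before it is completed fails the run):
1. the spring stop is pressed down, clear of the bracket, while the board still stands behind it (value of joint spring_stop above 0.009 m and value of joint ware_board below 0.031 m), for 0.1 s.
2. the board's bracket has been pushed over the held-down stop (value of joint ware_board between 0.045 and 0.12 m).
At the end, for the whole second after the job is handed in: The board stands within 10 mm of fully home at the far buffers and at rest, the spring stop is up again (within 3 mm), and both pots stand upright on the board within about 20 mm of where they stood on it (value of joint ware_board above 0.16 m and velocity of joint ware_board below 0.01 m/s and value of joint spring_stop below 0.003 m and x of footed_planter in the frame of board_top between -0.069 and 0.007 m and y of footed_planter in the frame of board_top between -0.018 and 0.036 m and z of footed_planter in the frame of board_top between -0.006 and 0.008 m and angle between each of footed_planter, cup_pot's own z axis and vertical below 0.15 rad and x of cup_pot in the frame of board_top between 0.01 and 0.08 m and y of cup_pot in the frame of board_top between 0.018 and 0.07 m and z of cup_pot in the frame of board_top between -0.006 and 0.008 m); the robot touches nothing.
It fails at once if the robot touches a pot on the board (contact force between any of the fingers, the arm and footed_planter above 0.5 N or contact force between any of the fingers, the arm and cup_pot above 0.5 N).
It fails at once if a pot on the board is lifted, tipped or falls (z of any of footed_planter, cup_pot in the frame of board_top above 0.015 m or z of any of footed_planter, cup_pot in the frame of board_top below -0.015 m or angle between any of footed_planter, cup_pot's own z axis and vertical above 0.35 rad).
It fails at once if something standing around the slide is pushed away, tipped or lifted (distance of any of ball_pot, cone_pot, tape_roll, brush, tub_pot, saucers from where it was at the start of the episode above 0.02 m or angle between any of ball_pot, cone_pot, tape_roll, brush, tub_pot, saucers's own z axis and vertical above 0.35 rad).
It also fails if it takes over 45 s, if anything falls off the work surface, if the arm or the gripper's body presses on something with over 40 N, if the wrist force passes 120 N, or if a joint passes its speed limit or range.

## Working session

There is one attempt and no reset: what is moved stays moved. The work goes in short steps, Python scripts to look and compute and a tool call to move; the robot and the scene stay as the last step left them, time stands still between calls to the robot, and variables do not carry over. Pictures are saved under pics/ and viewed, about 8 in all and at most 12, crops included, and the job is handed in when it is done.

Besides the shell and the picture viewer there is one more tool, called after ">>>" by a JSON object that holds its "op" and its "data", one argument or row to a line. send_rows: Moves the arm, as the interface text tells. Its arguments: {"type":"object","properties":{"plan":{"type":"array"},"grip_force":{"type":"number"}},"required":["plan"]}

```bash
mkdir -p pics; ls
python3 - <<'E'
from cell import env
import cv2,numpy as np
o=env.get_obs();print({k:np.round(v,3) for k,v in o.items()}, env.grip_point_offset)
for n in("scene","top"):
    im=env.read_camera(n);cv2.imwrite(f"pics/{n}0.png",cv2.cvtColor(im,cv2.COLOR_RGB2BGR))
    c=env.get_calibration(n);print(n,c['fx'],c['fy'],c['cx'],c['cy'],c['k1']);print(np.round(c['extrinsics'],3))
    for q in("slide_bed","board_top","push_tab","tread_top","footed_planter","cup_pot","ball_pot","cone_pot","tape_roll"):
        r=env.regions_of(n,q)
        print(q,[(round(float(d['confidence']),2),[int(x) for x in d['rect']],int(d['region'].sum())) for d in r[:2]])
E
```

```text
pics
{'time_s': np.float64(0.0), 'qpos': array([71.683, 18.439, -4.015, 83.176,  1.295, 78.54 , -3.26 ]), 'joint_velocities': array([-0.078, -0.047, -0.006,  0.01 ,  0.052, -0.049, -0.06 ]), 'effort': array([-0.0000e+00, -4.9129e+01, -4.0400e-01, -3.1253e+01, -6.4000e-02,
        4.4000e-02,  0.0000e+00]), 'tool_pos': array([ 0.213, -0.614,  0.221]), 'tool_rot': array([-1.79889e+02,  5.00000e-03,  1.91270e+01]), 'force': array([-0.784, -0.484, -0.236]), 'wrist_torque': array([ 0.006, -0.049,  0.028]), 'grip_width': np.float64(0.087)} 0.0187
scene 446.16568837216045 446.16568837216045 273.19551873012614 210.26760414242295 -0.06940560661591286
[[ 0.49   0.491 -0.72   1.198]
 [ 0.871 -0.292  0.394 -0.283]
 [-0.017 -0.821 -0.571  0.608]
 [ 0.     0.     0.     1.   ]]
slide_bed [(0.86, [151, 181, 356, 345], 15807)]
board_top [(0.82, [164, 186, 295, 253], 3723)]
push_tab [(0.97, [163, 181, 294, 251], 3521)]
tread_top [(0.59, [158, 218, 204, 265], 1037)]
footed_planter [(0.59, [208, 149, 266, 213], 2478)]
cup_pot [(0.88, [259, 191, 283, 222], 673), (0.16, [162, 185, 294, 252], 3700)]
ball_pot [(0.81, [91, 251, 131, 292], 1232)]
cone_pot [(0.69, [103, 291, 143, 343], 1425)]
tape_roll [(0.57, [73, 216, 125, 257], 1509)]
top 461.9639743354279 461.9639743354279 281.23817371234037 209.85799431467328 -0.08321049354968214
[[-0.029 -0.995  0.094  0.41 ]
 [-1.     0.029 -0.007  0.104]
 [ 0.004 -0.094 -0.996  1.192]
 [ 0.     0.     0.     1.   ]]
slide_bed [(0.79, [259, 109, 384, 275], 11670)]
board_top [(0.56, [276, 180, 383, 258], 3051)]
push_tab [(0.89, [275, 178, 384, 257], 2898)]
tread_top [(0.79, [352, 192, 379, 247], 1027)]
footed_planter [(0.84, [283, 208, 333, 256], 1958)]
cup_pot [(0.63, [353, 190, 382, 247], 1096), (0.54, [284, 193, 299, 213], 332)]
ball_pot [(0.73, [403, 202, 435, 229], 698)]
cone_pot [(0.59, [407, 152, 435, 175], 551)]
tape_roll [(0.62, [401, 253, 441, 289], 725)]
```

Run:
```python
import cv2
a=cv2.imread("pics/top0.png")[90:310,220:460];cv2.imwrite("pics/top0c.png",cv2.resize(a,None,fx=2.7,fy=2.7,interpolation=cv2.INTER_CUBIC))
a=cv2.imread("pics/scene0.png")[120:370,60:400];cv2.imwrite("pics/scene0c.png",cv2.resize(a,None,fx=2.3,fy=2.3,interpolation=cv2.INTER_CUBIC))
```

```text
(no output)
```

View pics/top0c.png

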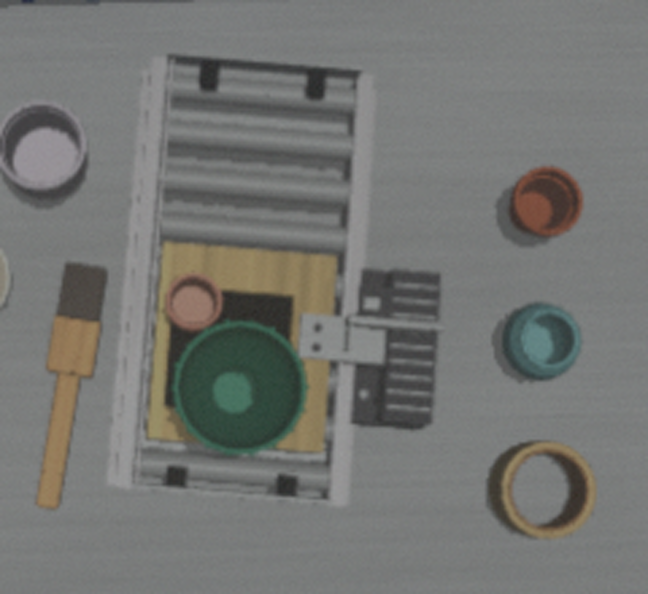

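View pics/scene0c.png

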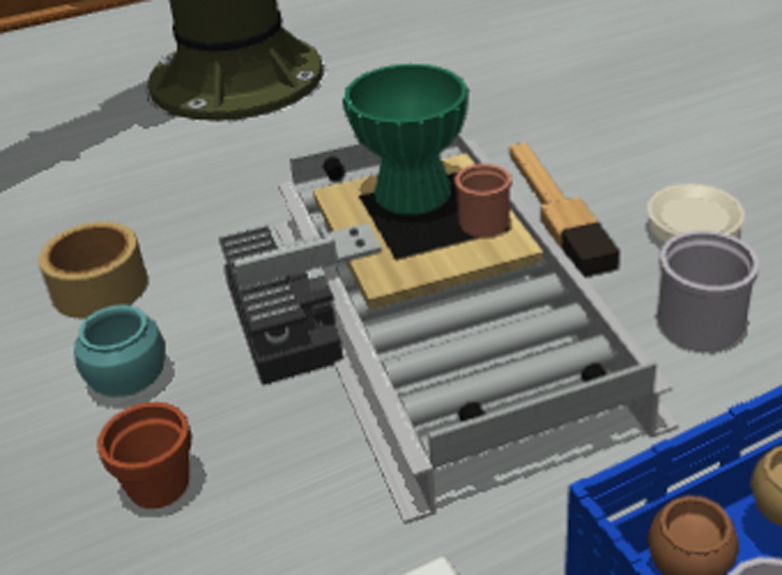

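The top view (2.7x crop) shows the tread at about x 384–440, y 270–428. The tab lies across it at y≈322 and x 345–440, the foot plate is behind it on the left, and the planter's right edge is at x≈305. The right side of the slide is free up to the ball, cone and tape at x>500. The scene view agrees: the area behind the tab over the tread is free.

```bash
cat > h.py <<'E'
from cell import env
import numpy as np,cv2
def ray(cam,uv,z):
    c=env.get_calibration(cam);K=np.array([[c['fx'],0,c['cx']],[0,c['fy'],c['cy']],[0,0,1.]])
    p=cv2.undistortPoints(np.array([[uv]],float),K,np.array([c['k1'],0,0,0.]))[0,0]
    E=np.array(c['extrinsics']);d=E[:3,:3]@[p[0],p[1],1];o=E[:3,3]
    return (o+d*(z-o[2])/d[2])[:2]
E
python3 - <<'E'
from h import *
T=lambda u,v:(220+u/2.7,90+v/2.7)
S=lambda u,v:(60+u/2.3,120+v/2.3)
P=[("bedRnear",'top',T(348,503),.05),("bedRfar",'top',T(374,75),.05),("bedLnear",'top',T(110,486),.069),("bedLfar",'top',T(152,58),.069),
("tread fl",'top',T(392,270),.06),("tread fr",'top',T(440,272),.06),("tread rr",'top',T(432,428),.06),
("tab right end",'top',T(441,325),.092),("tab left end",'top',T(347,319),.092),
("foot rr",'top',T(384,364),.072),("foot rl",'top',T(300,356),.072),("foot fl",'top',T(302,313),.072),
("planter top R",'top',T(306,388),.176),("planter c",'top',T(240,387),.176),
("ball",'top',T(542,341),.06),("tape",'top',T(547,490),.048),("cone",'top',T(547,202),.058),
("S tab right",'scene',S(236,265),.092),("S tab left top",'scene',S(335,240),.092)]
for n,c,uv,z in P: print(n,np.round(ray(c,uv,z)*1000))
r=env.regions_of('top','tread_top')
m=env.regions_of
env.read_camera('top')
for q in('tread_top','push_tab','footed_planter'):
    r=env.regions_of('top',q)[0]['region'];box=cv2.minAreaRect(np.argwhere(r)[:,::-1].astype(np.float32));
    for b in cv2.boxPoints(box): print(q,np.round(ray('top',b,.06 if q=='tread_top' else .066)*1000))
E
```

```text
bedRnear [348. -65.]
bedRfar [ 747. -107.]
bedLnear [371. 150.]
bedLfar [762. 101.]
tread fl [ 559. -113.]
tread fr [ 556. -158.]
tread rr [ 414. -143.]
tab right end [ 505. -149.]
tab left end [512. -65.]
foot rr [ 473. -100.]
foot rl [482. -24.]
foot fl [521. -27.]
planter top R [449. -16.]
planter c [451.  38.]
ball [ 490. -249.]
tape [ 353. -250.]
cone [ 620. -262.]
S tab right [ 511. -148.]
S tab left top [521. -64.]
tread_top [560. -83.]
tread_top [ 558. -155.]
tread_top [ 422. -149.]
tread_top [424. -77.]
push_tab [414. 117.]
push_tab [593.  97.]
push_tab [ 565. -159.]
push_tab [ 386. -136.]
footed_planter [477. 112.]
footed_planter [540.  12.]
footed_planter [438. -51.]
footed_planter [376.  49.]
```

Fitted bed yaw is about -6°, the tread centre about (488,-128) mm and the tab's rear push point about (505,-127) mm. Two corners give the same tread centre, and the sizes match. I'll close the fingers, turn the jaw axis along the bed so the gripper body clears the planter, then approach high.

>>> {"op": "send_rows", "data": {
  "plan": [
    [0, 0, 0, 0, 0, 0, -0.141],
    [0, 0, 0, 0, 0, 0, -0.141],
    [0, 0, 0, 0, 0, 0, -0.141],
    [0, 0, 0, 0, 0, 0, -0.141],
    [0, 0, 0, 0, 0, 0, -0.141],
    [0, 0, 0, 0, 0, 0, -0.141],
    [0, 0, 0, 0, 0, 0, -0.141],
    [0, 0, 0, 0, 0, 0, -0.141],
    [0, 0, 0, 0, 0, 0, 0],
    [0, 0, 0, 0, 0, 0, 0]
  ],
  "grip_force": 20
}}

```text
time_s: 2.25
tool_pos: [0.2129, -0.6142, 0.2226]
tool_rot: [180.0, 0.0, 83.6]
force: [0.2, -0.0, 0.6]
grip_width: 0.0152
```

>>> {"op": "send_rows", "data": {
  "plan": [
    [0, 43, 15, 0, 0, 0, 0],
    [0, 43, 15, 0, 0, 0, 0],
    [0, 43, 15, 0, 0, 0, 0],
    [0, 43, 15, 0, 0, 0, 0],
    [0, 43, 15, 0, 0, 0, 0],
    [0, 43, 15, 0, 0, 0, 0],
    [0, 43, 15, 0, 0, 0, 0],
    [0, 43, 15, 0, 0, 0, 0],
    [0, 43, 15, 0, 0, 0, 0],
    [0, 43, 15, 0, 0, 0, 0],
    [0, 43, 15, 0, 0, 0, 0],
    [0, 42, 15, 0, 0, 0, 0]
  ]
}}

```text
time_s: 3.45
tool_pos: [0.4485, -0.1199, 0.223]
tool_rot: [179.9, 0.1, 83.6]
force: [1.0, -0.4, -0.2]
grip_width: 0.0006
```

>>> {"op": "send_rows", "data": {
  "plan": [
    [0, 0, 0, 0, 0, 0, 0],
    [0, 0, 0, 0, 0, 0, 0],
    [0, 0, 0, 0, 0, 0, 0]
  ]
}}

```text
time_s: 3.75
tool_pos: [0.4474, -0.1229, 0.2225]
tool_rot: [-180.0, 0.0, 83.6]
force: [0.1, -0.5, 0.3]
grip_width: 0.0004
```

Run:
```python
from h import *
c=env.get_calibration('wrist');print(np.round(np.array(c['extrinsics']),3))
w=env.read_camera('wrist');t=env.read_camera('scene')
a=cv2.resize(t[90:300,60:340],(560,420))
cv2.imwrite('pics/w1.png',cv2.cvtColor(w,cv2.COLOR_RGB2BGR));cv2.imwrite('pics/s1.png',cv2.cvtColor(a,cv2.COLOR_RGB2BGR))
# predicted pixels in wrist of tread & tab
K=np.array([[c['fx'],0,c['cx']],[0,c['fy'],c['cy']],[0,0,1.]]);E=np.linalg.inv(c['extrinsics'])
for n,p in dict(tread=(.488,-.128,.06),tabrear=(.505,-.127,.092),tcp=(.4474,-.1229,.2225)).items():
    print(n,cv2.projectPoints(np.array([p]),cv2.Rodrigues(E[:3,:3])[0],E[:3,3],K,np.array([c['k1'],0,0,0]))[0].round())
```

```text
[[ 0.994 -0.107 -0.03   0.456]
 [-0.111 -0.954 -0.278 -0.048]
 [ 0.001  0.279 -0.96   0.385]
 [ 0.     0.     0.     1.   ]]
tread [[[312. 191.]]]
tabrear [[[332. 195.]]]
tcp [[[276. 251.]]]
```

View pics/w1.png

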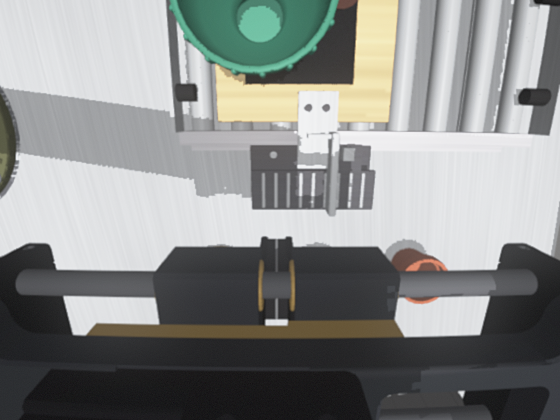

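View pics/s1.png

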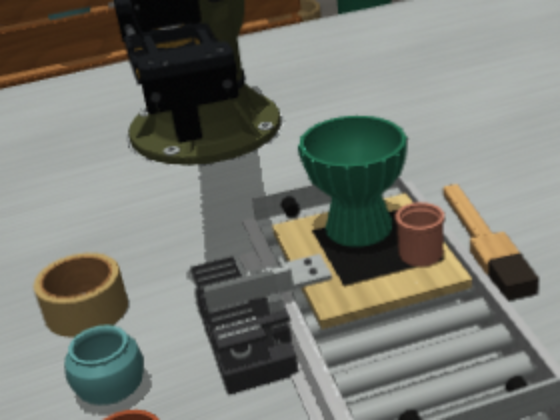

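The wrist view shows the tab as a thin vertical plate at u≈329–338, v 135–215. The tread is at u 252–375, v 168–209, with the foot plate at v<167. My predictions match within a few pixels: tread (312,191) and tab (332,195). The scene view shows the gripper high and behind, with the pots untouched.

Run:
```python
from h import *
for n,uv,z in [("tread fr",(374,209),.06),("tread rr",(252,208),.06),("tread fl",(375,172),.06),("tab rear-right top",(328.5,214),.092),("tab fr-right top",(338,214),.092),("tab rear near foot",(329,168),.092),("foot rr",(298,166),.072)]:
    p=ray('wrist',uv,z)*1000;u=np.array([.994,-.108]);v=np.array([.108,.994]);d=p-[447.4,-122.9]
    print(n,np.round(p),'rel TCP u,v',np.round([d@u,d@v]))
```

```text
tread fr [ 558. -158.] rel TCP u,v [114. -23.]
tread rr [ 417. -141.] rel TCP u,v [-28. -21.]
tread fl [ 560. -115.] rel TCP u,v [111.  20.]
tab rear-right top [ 500. -148.] rel TCP u,v [ 55. -19.]
tab fr-right top [ 510. -149.] rel TCP u,v [ 65. -19.]
tab rear near foot [503. -99.] rel TCP u,v [53. 30.]
foot rr [474. -97.] rel TCP u,v [24. 29.]
```

>>> {"op": "send_rows", "data": {
  "plan": [
    [0, 2, 24, 0, 0, 0, 0],
    [0, 0, 0, 40, 0, 0, 0],
    [0, 0, 0, 40, 0, 0, 0],
    [0, 0, 0, 40, 0, 0, 0],
    [0, 0, 0, 32, 0, 0, 0],
    [0, 0, 0, 0, 0, 0, 0],
    [0, 0, 0, 0, 0, 0, 0]
  ]
}}

```text
time_s: 4.55
tool_pos: [0.4719, -0.1231, 0.0709]
tool_rot: [-180.0, -0.0, 83.7]
force: [0.4, 0.6, -0.3]
grip_width: 0.0006
```

Run:
```python
from h import *
t=env.read_camera('scene');a=cv2.resize(t[150:290,120:310],(760,560),interpolation=cv2.INTER_CUBIC)
cv2.imwrite('pics/s2.png',cv2.cvtColor(a,cv2.COLOR_RGB2BGR))
```

```text
(no output)
```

View pics/s2.png

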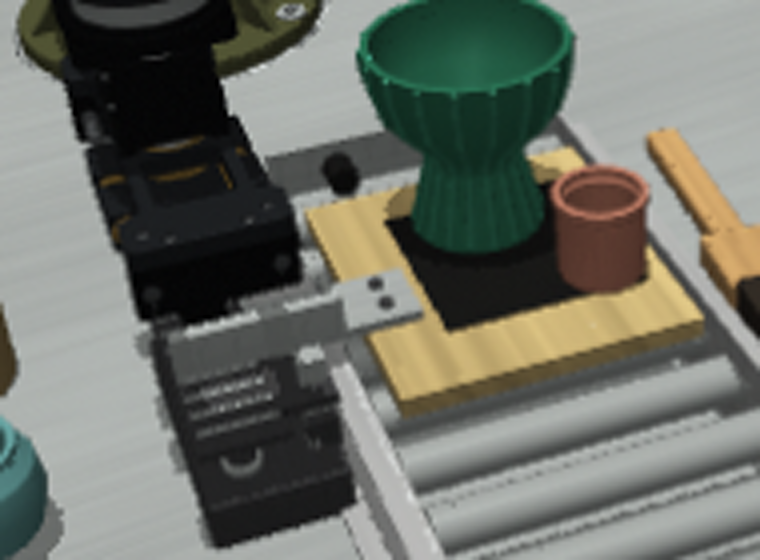

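The hand stands behind the tab over the tread, with a wide gap to the planter (gripper edge x≈300, planter x≥360). Next I press the tread.

>>> {"op": "send_rows", "data": {
  "plan": [
    [0, 0, 0, 8, 0, 0, 0],
    [0, 0, 0, 6, 0, 0, 0],
    [0, 0, 0, 5, 0, 0, 0],
    [0, 0, 0, 4, 0, 0, 0],
    [0, 0, 0, 2, 0, 0, 0],
    [0, 0, 0, 0, 0, 0, 0],
    [0, 0, 0, 0, 0, 0, 0]
  ]
}}

```text
time_s: 5.3
tool_pos: [0.4735, -0.1233, 0.0469]
tool_rot: [179.8, 0.1, 83.7]
force: [-0.3, -0.5, 7.8]
grip_width: 0.0005
```

>>> {"op": "send_rows", "data": {
  "plan": [
    [0, 0, 0, 1, 0, 0, 0],
    [0, 0, 4, 0, 0, 0, 0],
    [0, 0, 4, 0, 0, 0, 0],
    [0, 0, 4, 0, 0, 0, 0],
    [0, 0, 4, 0, 0, 0, 0],
    [0, 0, 4, 0, 0, 0, 0],
    [0, 0, 4, 0, 0, 0, 0],
    [0, 0, 4, 0, 0, 0, 0]
  ]
}}

```text
time_s: 6.1
tool_pos: [0.4883, -0.1245, 0.0457]
tool_rot: [-178.4, 0.2, 83.7]
force: [-37.3, 5.1, 49.7]
grip_width: 0.0001
```

Run:
```python
from h import *
t=env.read_camera('scene');a=cv2.resize(t[170:270,140:240],(560,560),interpolation=cv2.INTER_CUBIC)
w=env.read_camera('wrist');a=np.vstack([a]);b=cv2.resize(w[100:320,160:400],(240,220))
b=np.vstack([b,np.zeros((340,240,3),np.uint8)])
cv2.imwrite('pics/s3.png',cv2.cvtColor(np.hstack([a,b]),cv2.COLOR_RGB2BGR))
o=env.get_obs();print({k:np.round(o[k],3) for k in('force','wrist_torque','tool_pos','tool_rot')})
```

```text
{'force': array([-31.715,   5.312,  44.069]), 'wrist_torque': array([ 1.09 ,  7.46 , -0.058]), 'tool_pos': array([ 0.49 , -0.125,  0.046]), 'tool_rot': array([-1.78607e+02,  1.76000e-01,  8.37180e+01])}
```

View pics/s3.png

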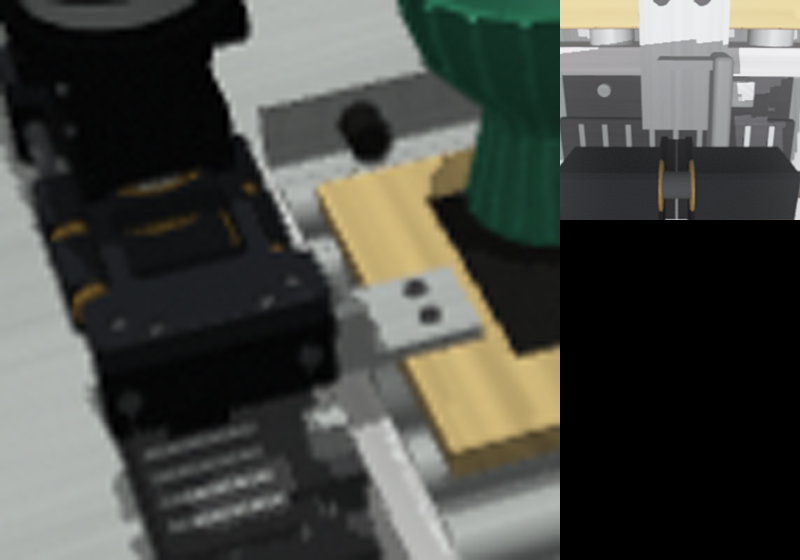

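Wrist view: the fingers are just behind the tab and the nib is visible ahead of it. The horizontal-to-vertical force ratio is about 0.7. That looks like the tip stuck by friction on the bottomed tread, because I pressed against the hard stop. I'll ease off the pressing depth and the forward command.

>>> {"op": "send_rows", "data": {
  "plan": [
    [0, 0, -8, 0, 0, 0, 0],
    [0, 0, -4, -1, 0, 0, 0],
    [0, 0, 0, -1, 0, 0, 0],
    [0, 0, 0, -0.5, 0, 0, 0],
    [0, 0, 0, 0, 0, 0, 0],
    [0, 0, 0, 0, 0, 0, 0]
  ]
}}

```text
time_s: 6.8
tool_pos: [0.489, -0.1243, 0.0483]
tool_rot: [179.9, 0.0, 83.8]
force: [-0.5, 0.2, 7.4]
grip_width: 0.0006
```

Now about 7.4 N at z=48.3 mm, so the tread is down about 12 mm and off its hard stop. I push forward gently.

>>> {"op": "send_rows", "data": {
  "plan": [
    [0, 0, 3, 0, 0, 0, 0],
    [0, 0, 3, 0, 0, 0, 0],
    [0, 0, 3, 0, 0, 0, 0],
    [0, 0, 3, 0, 0, 0, 0]
  ]
}}

```text
time_s: 7.2
tool_pos: [0.4975, -0.1252, 0.0471]
tool_rot: [-179.7, 0.0, 83.7]
force: [-7.8, 0.0, 10.0]
grip_width: 0.0004
```

>>> {"op": "send_rows", "data": {
  "plan": [
    [0, 0, 3, -0.3, 0, 0, 0],
    [0, 0, 3, -0.3, 0, 0, 0],
    [0, 0, 3, 0, 0, 0, 0],
    [0, 0, 3, 0, 0, 0, 0],
    [0, 0, 3, 0, 0, 0, 0]
  ]
}}

```text
time_s: 7.7
tool_pos: [0.5118, -0.1269, 0.0472]
tool_rot: [-179.6, 0.0, 83.7]
force: [-7.3, 0.9, 7.6]
grip_width: 0.0003
```

>>> {"op": "send_rows", "data": {
  "plan": [
    [0, 0, 4, 0, 0, 0, 0],
    [0, 0, 4, 0, 0, 0, 0],
    [0, 0, 4, 0, 0, 0, 0],
    [0, 0, 4, 0, 0, 0, 0],
    [0, 0, 2, 0, 0, 0, 0]
  ]
}}

```text
time_s: 8.2
tool_pos: [0.5301, -0.1288, 0.0473]
tool_rot: [-179.7, 0.0, 83.7]
force: [-7.3, 0.1, 8.7]
grip_width: 0.0001
```

Run:
```python
from h import *
w=env.read_camera('wrist')
cv2.imwrite('pics/w4.png',cv2.cvtColor(w,cv2.COLOR_RGB2BGR))
o=env.get_obs();print({k:np.round(o[k],3) for k in('force','tool_pos')})
```

```text
{'force': array([-5.873,  0.619,  7.418]), 'tool_pos': array([ 0.53 , -0.129,  0.047])}
```

View pics/w4.png

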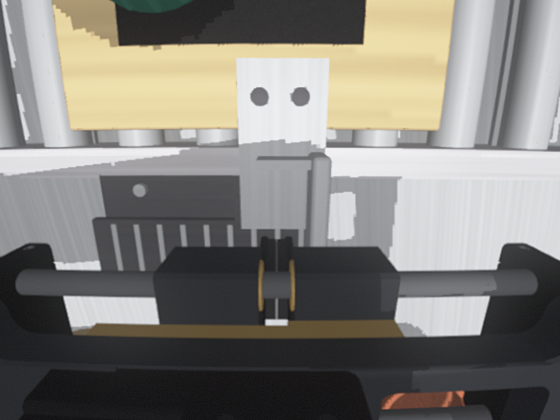

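The nib is now hidden under the bracket, and the tab (u≈312–328) is near the front end of the tread. A quick check of travel before I release.

Run:
```python
from h import *
for n,uv,z in [("tab rear top",(311,190),.092),("tread rear end",(97,220),.047),("foot rl",(238,58),.072)]:
    p=ray('wrist',uv,z)*1000;u=np.array([.994,-.108]);v=np.array([.108,.994]);d=p-[447.4,-122.9]
    print(n,np.round(p),np.round([d@u,d@v]))
```

```text
tab rear top [550. -83.] [98. 51.]
tread rear end [426. -98.] [-24.  22.]
foot rl [525. -26.] [ 67. 105.]
```

Travel is about 65 mm, so the bracket holds the nib. I ease back slightly, raise the tips above the tread (z≈70) but still behind the tab, and go on pushing.

>>> {"op": "send_rows", "data": {
  "plan": [
    [0, 0, -4, 0, 0, 0, 0],
    [0, 0, 0, -6, 0, 0, 0],
    [0, 0, 0, -8, 0, 0, 0],
    [0, 0, 0, -8, 0, 0, 0],
    [0, 0, 0, -1, 0, 0, 0],
    [0, 0, 3, 0, 0, 0, 0],
    [0, 0, 4, 0, 0, 0, 0],
    [0, 0, 5, 0, 0, 0, 0],
    [0, 0, 6, 0, 0, 0, 0],
    [0, 0, 6, 0, 0, 0, 0],
    [0, 0, 6, 0, 0, 0, 0],
    [0, 0, 6, 0, 0, 0, 0]
  ]
}}

```text
time_s: 9.45
tool_pos: [0.5645, -0.1327, 0.0702]
tool_rot: [-179.9, 0.0, 83.7]
force: [-2.3, -0.4, 0.9]
grip_width: 0.0
```

>>> {"op": "send_rows", "data": {
  "plan": [
    [0, 0, 6, 0, 0, 0, 0],
    [0, 0, 6, 0, 0, 0, 0],
    [0, 0, 6, 0, 0, 0, 0],
    [0, 0, 6, 0, 0, 0, 0],
    [0, 0, 6, 0, 0, 0, 0],
    [0, 0, 6, 0, 0, 0, 0],
    [0, 0, 6, 0, 0, 0, 0],
    [0, 0, 5, 0, 0, 0, 0],
    [0, 0, 4, 0, 0, 0, 0],
    [0, 0, 3, 0, 0, 0, 0],
    [0, 0, 3, 0, 0, 0, 0],
    [0, 0, 3, 0, 0, 0, 0]
  ]
}}

```text
time_s: 10.65
tool_pos: [0.6243, -0.139, 0.0707]
tool_rot: [180.0, 0.0, 83.8]
force: [-1.9, -1.0, 0.2]
grip_width: 0.0008
```

>>> {"op": "send_rows", "data": {
  "plan": [
    [0, 0, 3, 0, 0, 0, 0],
    [0, 0, 3, 0, 0, 0, 0],
    [0, 0, 3, 0, 0, 0, 0]
  ]
}}

```text
time_s: 10.95
tool_pos: [0.6333, -0.14, 0.0707]
tool_rot: [180.0, 0.0, 83.8]
force: [-1.6, -0.7, 0.3]
grip_width: 0.0007
```

>>> {"op": "send_rows", "data": {
  "plan": [
    [0, 0, 2, 0, 0, 0, 0],
    [0, 0, 2, 0, 0, 0, 0],
    [0, 0, 2, 0, 0, 0, 0],
    [0, 0, 1, 0, 0, 0, 0],
    [0, 0, 1, 0, 0, 0, 0]
  ]
}}

```text
time_s: 11.45
tool_pos: [0.6398, -0.1408, 0.0705]
tool_rot: [-179.8, 0.0, 83.8]
force: [-7.6, 1.0, 3.7]
grip_width: 0.0005
```

>>> {"op": "send_rows", "data": {
  "plan": [
    [0, 0, 1, 0, 0, 0, 0],
    [0, 0, 1, 0, 0, 0, 0],
    [0, 0, 0, 0, 0, 0, 0]
  ]
}}

```text
time_s: 11.75
tool_pos: [0.6398, -0.1408, 0.0705]
tool_rot: [-179.6, 0.0, 83.8]
force: [-10.3, 0.5, 6.6]
grip_width: 0.0005
```

It stalls at x=0.6398 while the force rises, so the board is against the buffers. I back off, rise and check.

>>> {"op": "send_rows", "data": {
  "plan": [
    [0, 0, -3, 0, 0, 0, 0],
    [0, 0, -5, 0, 0, 0, 0],
    [0, 0, -10, 0, 0, 0, 0],
    [0, 0, 0, -20, 0, 0, 0],
    [0, 0, 0, -40, 0, 0, 0],
    [0, 0, 0, -45, 0, 0, 0],
    [0, 0, 0, -45, 0, 0, 0],
    [0, -45, 0, 0, 0, 0, 0],
    [0, -45, 0, 0, 0, 0, 0],
    [0, -45, 0, 0, 0, 0, 0],
    [0, -45, 0, 0, 0, 0, 0],
    [0, 0, 0, 0, 0, 0, 0]
  ]
}}

```text
time_s: 12.95
tool_pos: [0.602, -0.3284, 0.2197]
tool_rot: [-179.9, 0.3, 83.0]
force: [-0.3, -1.0, -0.4]
grip_width: 0.0004
```

Run:
```python
from h import *
t=env.read_camera('scene');s=env.read_camera('top')
a=cv2.resize(t[120:370,60:400],(476,350),interpolation=cv2.INTER_CUBIC);b=cv2.resize(s[90:310,210:390],(286,350),interpolation=cv2.INTER_CUBIC)
cv2.imwrite('pics/f.png',cv2.cvtColor(np.hstack([a,b]),cv2.COLOR_RGB2BGR))
o=env.get_obs();print({k:np.round(o[k],3) for k in('force','tool_pos','time_s')})
```

```text
{'force': array([0.083, 0.935, 0.169]), 'tool_pos': array([ 0.605, -0.32 ,  0.22 ]), 'time_s': np.float64(13.05)}
```

View pics/f.png

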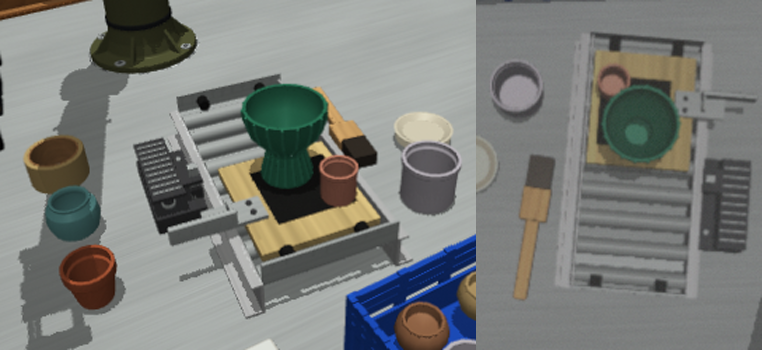

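The board is at the far buffers with the pots upright, the surroundings are in place and the hand is clear. Last check is the height of the tread.

Run:
```python
from h import *
t=env.read_camera('scene').copy();c=env.get_calibration('scene')
K=np.array([[c['fx'],0,c['cx']],[0,c['fy'],c['cy']],[0,0,1.]]);E=np.linalg.inv(c['extrinsics'])
x0,y0,s=140,205,8
a=cv2.resize(t[y0:y0+75,x0:x0+90],None,fx=s,fy=s,interpolation=cv2.INTER_CUBIC)
u=np.array([.994,-.108]);v=np.array([.108,.994]);ce=np.array([.488,-.128])
for z,col in((.06,(0,255,0)),(.046,(255,0,0))):
    P=[np.r_[ce+du*u+dv*v,z] for du,dv in((.07,-.023),(.07,.023),(-.07,.023),(-.07,-.023))]
    p=cv2.projectPoints(np.array(P),cv2.Rodrigues(E[:3,:3])[0],E[:3,3],K,np.array([c['k1'],0,0,0]))[0][:,0]
    cv2.polylines(a,[((p-[x0-.5,y0-.5])*s).astype(np.int32)],True,col,1)
cv2.imwrite('pics/f2.png',cv2.cvtColor(a,cv2.COLOR_RGB2BGR))
```

```text
(no output)
```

View pics/f2.png

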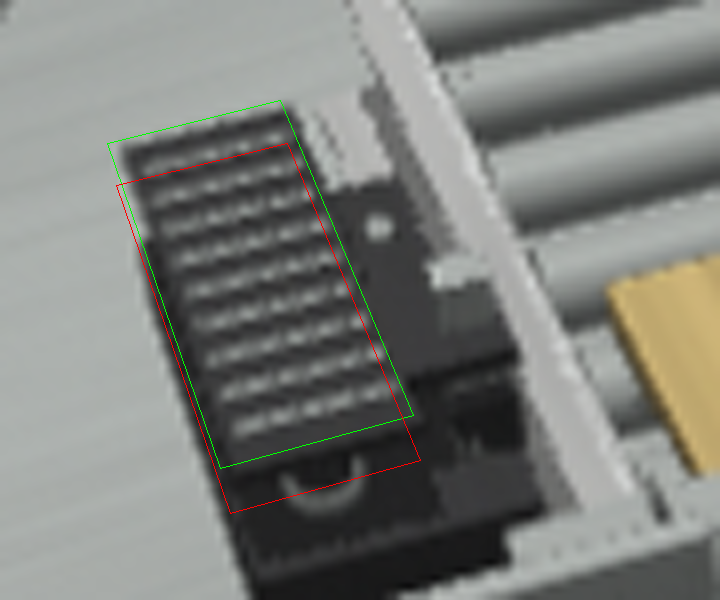

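The tread matches the green outline (z = 60 mm), so the stop is up. The nib is also visible above the housing at (460,270). Handing in.

```bash
python3 -c "
from cell import env
print(env.sign_off())"
```

```text
the job is handed in; nothing more can be done
None
```

The board is fully home at the far buffers, the stop has sprung up behind the bracket, and I handed the job in at about 13 s. `sign_off` reports no verdict, so this rests on my own checks.

**What I did:** With the fingers closed I pressed the tread down about 12–13 mm and pushed the tab to about 65 mm of travel. There I raised the tips clear of the tread, then pushed on until the board stopped. I finished with the hand well off to the side.

**What went wrong on the way:** On the first push the tips stuck by friction on the fully bottomed tread, with about 37 N sideways and 50 N down. That was under the 120 N wrist limit. Easing the pressing depth fixed it, and the stop stayed held down.

**Last checks:**
- **Board:** it stopped moving while the push force rose to 10 N, and the pictures show it against the far buffers.
- **Stop:** the tread matches its 60 mm outline (fully up), and the nib is visible again.
- **Pots and surroundings:** by eye, both pots stand upright on the board and the things around the slide look undisturbed. I did not measure their positions.
- **Hand:** clear of everything, with less than 1 N on the tool.

No final check failed or disagreed.

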